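Open the left-hand-threaded centrifuge rotor and unload the sample

TASK

The centrifuge has stopped: unscrew the rotor lid, which has a left-hand thread, and set it down knob up and flat on the blue bench mat. Then draw the red-capped sample tube out of its slanting sleeve and stand it in any free place of the white rack, without tipping the sample over or letting tube or lid fall. Leave the yellow-capped balance tube in the rotor, and do not disturb the blue-capped tube, the bottle or the beaker.

Things in the scene. Friction and masses are not known exactly. Their poses are not given: they have to be found in the camera images.
- centrifuge: Bench centrifuge, fixed: white housing 304 (its x) by 284 (its y) by 165 mm high; origin under its centre. In its top is an open round chamber 240 mm across holding the rotor, on the same axis.
- cover_hinge (a point): Hinge of the centrifuge's open cover, on the housing's +x edge, 169 mm above the bench. The fixed cover, a blue frame with a clear window, 260 mm wide (along the housing's y), stands up from here leaning 14 degrees back, away from the chamber, to 425 mm above the bench.
- rotor: Conical rotor, locked (fixed). Origin on its axis at its underside, 85 mm above the bench, z up; 226 mm wide at the foot; flat rim 160 mm wide, 169 mm above the bench. Four sleeves slope 30 degrees from vertical, tube tops leaning in to the axis: red-capped tube in the sleeve on its +x side, yellow-capped on -x, two empty. The caps' highest edges are 200 mm above the bench.
- sample_sleeve (a point): Centre of the mouth of the sleeve that holds the red-capped tube, about 55 mm from the rotor's axis and 160 mm above the bench; bore 27 mm, 70 mm deep.
- stud_top (a point): Top of the rotor's central steel stud (25 mm in diameter) on which the lid screws, on the rotor's axis, about 194 mm above the bench; hidden under the lid at the start.
- lid: Rotor lid, loose, about 260 g: hollow aluminium cone 160 mm wide at the rim and 41 mm high, topped by a round black knob 50 mm in diameter, 46 mm high (41 to 87 mm above the rim). Origin at the knob's centre, 64 mm above the rim; z up. At the start it is screwed on, its rim on the rotor's rim, origin 233 mm above the bench. On the mat the origin is 68 mm above the bench.
- lid_rim (a point): Centre of the lid's rim plane. Coarse left-hand thread: turned clockwise seen from above the lid loosens and rises 3.8 mm per radian (about 3 mm of play); after 3.3 to 3.8 radians (over half a turn) it is free and lifts straight up; raise it 50 mm before moving it sideways. Anticlockwise it jams. It turns easily and stays on the thread when let go, so it can be regripped.
- sample: Sample tube with red cap, loose, about 50 g: 107 mm long, body 25 mm in diameter, round bottom, cap 30 mm in diameter and 23 mm long. Origin on its axis at mid-length, z along it to the cap. At the start it slants 30 degrees in its sleeve under the lid, cap towards the rotor's axis; cap and 14 mm of body stand out of the sleeve; it slides out easily along its own axis (70 mm).
- balance: Balance tube with yellow cap, same shape as the sample tube, in the opposite sleeve; stays there.
- spare: Tube with blue cap, same shape, standing in place 0 of the rack; bystander. Origin at mid-length.
- rack: White plastic tube rack, fixed, 200 mm (its x) by 64 mm (y), 65 mm high; origin under its centre. Four places in a row along its x. Each is a hole 33 mm wide in the 7 mm thick top plate; tubes stand on the base plate, 12 mm above the bench (a standing tube has its mid-length 65 mm above the bench, its cap's top at 119 mm).
- place0 (a point): Place 0 of the rack (taken by the blue-capped tube): centre of the hole, at the top of the top plate, 65 mm above the bench.
- place1 (a point): Place 1 of the rack, free: centre of the hole, 65 mm above the bench.
- place2 (a point): Place 2 of the rack, free: centre of the hole, 65 mm above the bench.
- place3 (a point): Place 3 of the rack, free: centre of the hole, 65 mm above the bench.
- mat: Blue bench mat, fixed, 184 by 184 mm and 4 mm thick; origin under its centre, sides along its x and y. It lies on one side of the centrifuge and the rack on the other; they may change sides.
- bottle: White dropper bottle with red collar, loose, 62 mm in diameter, 172 mm high; bystander. Origin under its centre.
- beaker: Glass beaker, loose, 72 mm in diameter, 95 mm high; bystander. Origin under its centre.
Things that resemble listed ones, but are neither listed nor needed, are in the scene too. What is shaped like the lid but pink or purple is not meant.

How it is judged:
On the way, in this order (a step that is already met when the one before it is completed fails the run):
1. the lid is unscrewed and lifted clear of the stud (z of lid in the frame of rotor above 0.183 m and distance of sample from where it was at the start of the episode below 0.02 m), for 0.1 s.
2. the lid lies flat, knob up, on the mat, released, while the sample is still in its sleeve (x of lid in the frame of mat between -0.045 and 0.045 m and y of lid in the frame of mat between -0.045 and 0.045 m and height (world z) of lid below 0.076 m and angle between lid's own z axis and vertical below 0.1 rad and contact force between the fingers and lid below 0.5 N and distance of sample from where it was at the start of the episode below 0.02 m), for 0.2 s.
At the end, for the whole second after the job is handed in: Sample tube at rest in rack place 1, 2 or 3: mid-length within 12 mm of the hole's axis, below 75 mm, within 0.2 rad of upright. Lid knob up, flat (0.1 rad), at rest on the mat, within 45 mm of its centre in x and y. Balance tube within 15 mm, bystanders within 30 mm, of their starts ((horizontal distance between sample and place1 below 0.012 m or horizontal distance between sample and place2 below 0.012 m or horizontal distance between sample and place3 below 0.012 m) and height (world z) of sample below 0.075 m and angle between sample's own z axis and vertical below 0.2 rad and x of lid in the frame of mat between -0.045 and 0.045 m and y of lid in the frame of mat between -0.045 and 0.045 m and height (world z) of lid below 0.076 m and angle between lid's own z axis and vertical below 0.1 rad and distance of balance from where it was at the start of the episode below 0.015 m and linear speed of each of sample, lid below 0.03 m/s and distance of each of spare, bottle, beaker from where it was at the start of the episode below 0.03 m); the robot touches nothing.
It fails at once if the sample tube is tipped more than 60 degrees from upright (angle between sample's own z axis and vertical above 1.05 rad).
It fails at once if the lid falls: unheld and faster than 0.6 m/s (linear speed of lid above 0.6 m/s and contact force between the fingers and lid below 0.1 N).
It fails at once if the sample tube falls: unheld and faster than 0.6 m/s (linear speed of sample above 0.6 m/s and contact force between the fingers and sample below 0.1 N).
It fails at once if the balance tube is disturbed (moved more than 15 mm) (distance of balance from where it was at the start of the episode above 0.015 m).
It fails at once if the blue-capped tube, the bottle or the beaker is moved more than 30 mm (distance of any of spare, bottle, beaker from where it was at the start of the episode above 0.03 m).
It also fails if it takes over 72 s, if anything falls off the work surface, if the arm or the gripper's body presses on something with over 40 N, if the wrist force passes 120 N, or if a joint passes its speed limit or range.

ROBOT

A 6-joint arm with a two-finger parallel gripper is mounted at the origin on the work surface. World frame = base frame: x ahead of the robot, y to its left, z up, the work surface at z = 0. Lengths are in m, angles in rad, forces in N, time in s.
With the tool pointing down it reaches from about 0.375 to 0.975 m from the base axis. Payload 3.8 kg.
Tool frame: the origin (TCP) lies on the centre line of the jaws, within the pads' length; the fingertips stand 17 mm ahead of it and the grasp point (between the pads) lies 2 mm behind it (bot.tip_extent is the distance from the TCP to the fingertips, in m); z points along the fingers, y is the line along which they close (so a half turn about z gives the same grasp; the last joint's range is limited). The gripper opens to 85 mm and grips with 20 to 120 N. Pads are 22 mm wide; open, the fingers measure 114 mm over their backs; the gripper's body (76 mm by 85 mm) begins 54 mm behind the grasp point. The pads swing forward as they close: fully open they stand 13 mm farther back than shut.
Start: joints at [-1.26, 0.264, 1.604, -0, 1.274, -0.037], TCP at [0.23, -0.635, 0.248] pointing down, gripper open.
Joint ranges: [-2.63, 2.63], [-0.94, 2.18], [0.31, 2.57], [-1.31, 4.45], [0, 2.66], [-2.55, 2.55]. Speed limits (rad/s): [2.57, 2.57, 3.14, 3.14, 3.14, 3.14].

INTERFACE

Orientations are given as a rotation vector (axis times angle).
In Python, from workcell import readout, read_camera, finish_job, bot gives the robot as it stands.
- The arm moves only by the tool jog_arm, never from a script. Its argument "deltas" is one flat list of numbers, 7 for each row, row after row: the shift along the tool's x, y, z in m, then the turn, a rotation vector about the tool's x, y, z in degrees, then the gripper command: -1 is shut, 1 is fully open, values between are in proportion. A call has 1 to 8 rows; each row is the pose to reach, as a shift and turn from the pose commanded when the call began, along the tool's axes at that moment; what a row does not reach only later rows make up. A row lasts 1/10 s, in which the tool goes at most 50 mm and 8.59 degrees, less where a joint would pass 70% of its speed; a pose out of reach is approached as far as the arm can. A call with a gripper value outside its range is refused whole. The fingers move at their own pace and stop on an object; "squeeze" is the grip in N (left out, the last holds). Time passes only in rows, so rows that repeat a pose let the fingers close. It gives the time, the measured TCP pose, the force, the opening and the grip force at its end, in the units of the state.
- readout.read_state(): the state, without advancing time (a new reading comes with each control period).
- read_camera(name): name is "scene" or "top"; returns a dict with "color" (384x512x3 uint8, blue, green, red), "fx", "fy", "cx", "cy" (pixels), "origin" and "attitude" of the camera in the world. Camera axes: x right, y down, z forward; pixel columns grow to the right and rows downward; lengths in m; the calibration is good to about 2 mm. A picture is of the moment at which its call begins. There is no depth.
- finish_job(): hands the job in; it is judged then, once.
The state is a dict: "time": time; "q": joint angles; "joint_vel": joint speeds; "joint_torque": joint torques, N m; "tool_pos": TCP position; "tcp_rot": TCP orientation; "wrist_force": force on the tool from outside, world axes, zero at the start; "torque": the same for the moment, N m; "width": opening from 0.0 (shut) to 1.0 (fully open); "grip_force": force on a finger pad.
Only numpy, scipy, OpenCV 4.12 (cv2) and the standard library are available. Lean on these libraries where they do the work, as an engineer would, in place of code of your own. Each camera call takes 0.05 s, during which the arm holds its last target. There are 200 camera calls.

## Working session

There is one attempt and no reset: what is moved stays moved. The work goes in short steps, Python scripts to look and compute and a tool call to move; the robot and the scene stay as the last step left them, time stands still between calls to the robot, and variables do not carry over. Pictures are saved under pics/ and viewed, at most 14 in all, crops included, and the job is handed in when it is done.

Besides the shell and the picture viewer there is one more tool, called after "Emit:" as name(argument=value, ...) on one line, values as JSON. jog_arm: Moves the arm, as the interface text tells. Its arguments: {"type":"object","properties":{"deltas":{"type":"array"},"squeeze":{"type":"number"}},"required":["deltas"]}

```bash
mkdir -p pics
cat > h.py <<'E'
import numpy as np, cv2
from scipy.spatial.transform import Rotation as R
from workcell import readout, read_camera, finish_job, bot
def att(c):
    a=np.array(c["attitude"],float)
    return a if a.shape==(3,3) else R.from_rotvec(a).as_matrix()
def ray(c,u,v,z):
    d=att(c)@np.array([(u-c["cx"])/c["fx"],(v-c["cy"])/c["fy"],1]); o=np.array(c["origin"])
    return o+d*(z-o[2])/d[2]
def proj(c,p):
    q=att(c).T@(np.array(p)-np.array(c["origin"])); return np.array([c["fx"]*q[0]/q[2]+c["cx"],c["fy"]*q[1]/q[2]+c["cy"]])
E
python3 - <<'E'
from h import *
for n in("scene","top"):
    c=read_camera(n); cv2.imwrite(f"pics/{n}0.png",c["color"]); print(n,{k:v for k,v in c.items() if k!="color"})
    np.save(n+"0.npy",c,allow_pickle=True)
print(readout.read_state(), bot.tip_extent)
E
```

```text
scene {'fx': 389.0287390112456, 'fy': 389.0287390112456, 'cx': 248.35935448640996, 'cy': 185.318642390086, 'origin': array([1.03334752, 0.33424674, 0.91343122]), 'attitude': array([-1.31152791, -2.35605075,  0.82610482])}
top {'fx': 476.82705360128057, 'fy': 476.82705360128057, 'cx': 257.0133912710144, 'cy': 194.63411714562437, 'origin': array([0.32122765, 0.007164  , 1.45645136]), 'attitude': array([-2.13850382,  2.15352043, -0.11039259])}
{'time': 0.1, 'q': array([-1.25987917e+00,  2.64715078e-01,  1.60524283e+00, -1.52040823e-05,
        1.27371670e+00, -3.68904423e-02]), 'joint_vel': array([ 0.0004759 , -0.00150985, -0.00078315,  0.00062844, -0.00029887,
        0.00030186]), 'joint_torque': array([-3.62463097e-04, -5.16705894e+01, -3.68590200e+01, -1.05756787e-04,
        6.26549489e-03,  1.24623714e-06]), 'tool_pos': array([ 0.22987131, -0.63397945,  0.24705848]), 'tcp_rot': array([-3.09217677e+00, -5.43235674e-01,  4.68985402e-04]), 'wrist_force': array([ 0.34556168, -0.16234032,  0.39104907]), 'torque': array([-0.02447456,  0.01635576, -0.00645499]), 'grip_force': 0.0, 'width': 1.0009457277120648} 0.017
```

View pics/scene0.png

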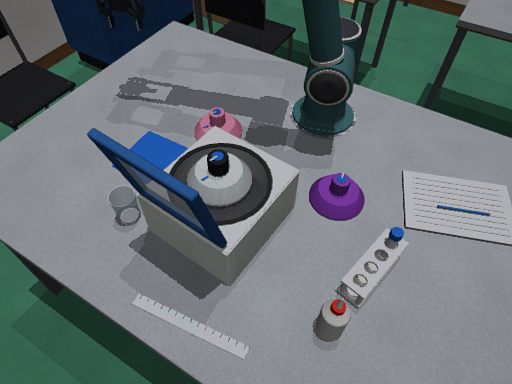

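View pics/top0.png

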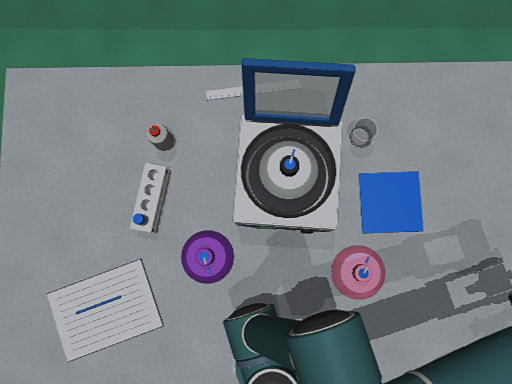

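Both views show the candidates for the lid: the silver cone in the rotor with a black knob (top 289,165; scene 218,162), the pink one (top 358,272) and the purple one (top 207,257). I choose the silver one. The mat is at top (391,202), the rack at (150,198) with the blue cap at (139,219), the bottle at (160,137) and the beaker at (363,132).

Run:
```python
from h import *
c=np.load("top0.npy",allow_pickle=True).item(); s=np.load("scene0.npy",allow_pickle=True).item()
im=c["color"]; hsv=cv2.cvtColor(im,cv2.COLOR_BGR2HSV)
def blobs(m,amin):
    cs,_=cv2.findContours(m.astype(np.uint8),cv2.RETR_EXTERNAL,cv2.CHAIN_APPROX_NONE); return [k for k in cs if cv2.contourArea(k)>amin]
H,S,V=cv2.split(hsv)
# mat
for k in blobs((H>100)&(H<125)&(S>150)&(V>90),600):
    r=cv2.minAreaRect(k); print("blue",r, ray(c,*r[0],0.004)); 
    print([ray(c,*p,0.004)[:2].round(3) for p in cv2.boxPoints(r)])
# housing top white, rack
for k in blobs((S<40)&(V>175),300):
    r=cv2.minAreaRect(k); print("white",r); 
    z=.165 if r[0][0]>200 else .065
    print([ray(c,*p,z)[:2].round(3) for p in cv2.boxPoints(r)])
# dark chamber ring
for k in blobs((V<75)&(np.indices(V.shape)[0]<225),200):
    e=cv2.fitEllipse(k); print("dark",e, ray(c,*e[0],.165))
m=(V>120)&(S<60); m[:, :245]=0; m[:,335:]=0; m[:125]=0;m[214:]=0
for k in blobs(m,200):
    e=cv2.fitEllipse(k); print("inner",e, ray(c,*e[0],.169), ray(c,*e[0],.2))
crop=cv2.resize(im[110:240,120:340],None,fx=3.6,fy=3.6,interpolation=cv2.INTER_CUBIC); cv2.imwrite("pics/crop1.png",crop)
crop=cv2.resize(s["color"][130:220,150:290],None,fx=4,fy=4,interpolation=cv2.INTER_CUBIC); cv2.imwrite("pics/crop2.png",crop)
```

```text
blue ((390.5000305175781, 202.00003051757812), (59.91724395751953, 61.41613006591797), 87.79740142822266) [ 0.47840347 -0.36688135  0.004     ]
[array([ 0.568, -0.273]), array([ 0.574, -0.461]), array([ 0.39 , -0.459]), array([ 0.384, -0.274])]
blue ((298.0172424316406, 64.70689392089844), (112.39395141601562, 6.929198741912842), 3.3664605617523193) [ 0.91893618 -0.09287792  0.004     ]
[array([0.921, 0.086]), array([0.944, 0.085]), array([ 0.917, -0.271]), array([ 0.894, -0.269])]
white ((103.15414428710938, 310.070556640625), (69.68135833740234, 102.59310150146484), 69.59011840820312)
[array([0.208, 0.66 ]), array([0.309, 0.382]), array([0.124, 0.308]), array([0.026, 0.581])]
white ((147.5189208984375, 197.00454711914062), (20.459030151367188, 67.52257537841797), 13.495732307434082)
[array([0.403, 0.413]), array([0.598, 0.371]), array([0.583, 0.311]), array([0.388, 0.353])]
white ((288.5, 167.5), (41.0, 41.0), 90.0)
[array([0.617, 0.005]), array([ 0.615, -0.108]), array([ 0.501, -0.106]), array([0.502, 0.006])]
white ((288.3426513671875, 171.70303344726562), (102.52450561523438, 10
[... 306 characters left out ...]
 201.81231689453125), (23.31273651123047, 32.02329635620117), 27.12942886352539) [ 0.46249765 -0.14667981  0.169     ] [ 0.45909607 -0.14297547  0.2       ]
inner ((287.0625305175781, 172.1577911376953), (49.95341873168945, 52.529144287109375), 32.5942268371582) [ 0.54488263 -0.04662204  0.169     ] [ 0.53949734 -0.04532695  0.2       ]
inner ((310.8118896484375, 148.11155700683594), (42.664405822753906, 52.61360549926758), 52.37213134765625) [ 0.61126934 -0.11272007  0.169     ] [ 0.60428555 -0.10983343  0.2       ]
inner ((258.33331298828125, 136.4442138671875), (27.134981155395508, 33.91533660888672), 74.97124481201172) [0.6457346  0.03135578 0.169     ] [0.63792093 0.03077327 0.2       ]
```

View pics/crop1.png

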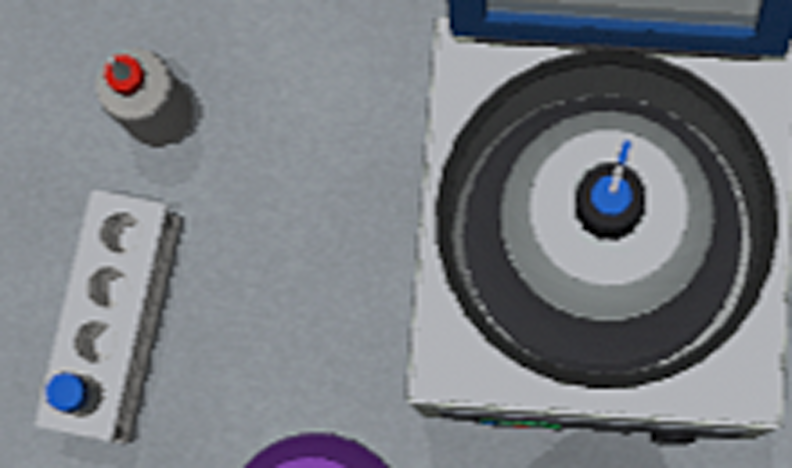

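View pics/crop2.png

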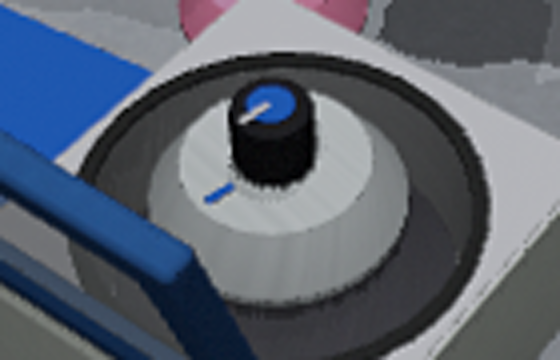

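The crops confirm the choice: a silver cone with a black knob (crop1 knob at 610,198; rim circle centre at 607,216, about 107 px radius) and three free rack holes at (118,232), (105,287) and (92,341). Next I compute the positions.

Run:
```python
from h import *
c=np.load("top0.npy",allow_pickle=True).item(); s=np.load("scene0.npy",allow_pickle=True).item()
f=lambda x,y:(120+(x+.5)/3.6-.5,110+(y+.5)/3.6-.5)
g=lambda x,y:(150+(x+.5)/4-.5,130+(y+.5)/4-.5)
print("rim",ray(c,*f(607,215.5),.169),"chamber",ray(c,*f(607.5,218),.165),"disc top",ray(c,*f(612,195),.256))
print("disc scene",ray(s,*g(269,104),.256))
print("rim diam",np.linalg.norm(ray(c,*f(501,215),.169)-ray(c,*f(714,215),.169)))
# white segment masks for blue discs, precise
for nm,cc,box in(("top",c,(155,178,278,302)),("scene",s,(148,165,208,228))):
    h=cv2.cvtColor(cc["color"],cv2.COLOR_BGR2HSV); m=(h[...,0]>95)&(h[...,0]<130)&(h[...,1]>120)&(h[...,2]>90)
    w=np.zeros_like(m); w[box[0]:box[1],box[2]:box[3]]=1; m=(m&w).astype(np.uint8)
    n,l,st,ce=cv2.connectedComponentsWithStats(m); print(nm,st[1:,4],ce[1:],[ray(cc,*x,.256).round(4) for x in ce[1:]])
# rack
for h in((118,232),(105,287),(92,341)): print("hole",ray(c,*f(*h),.065))
h=cv2.cvtColor(c["color"],cv2.COLOR_BGR2HSV); m=((h[...,0]>95)&(h[...,0]<130)&(h[...,1]>120)).astype(np.uint8); m[:, :130]=0;m[:,150:]=0;m[:205]=0;m[235:]=0
n,l,st,ce=cv2.connectedComponentsWithStats(m); print("bluecap",ray(c,*ce[1+st[1:,4].argmax()],.119))
rr=((147.52,197.0),(20.46,67.52),13.496); bp=np.array([ray(c,*p,.065)[:2] for p in cv2.boxPoints(rr)])
d=(bp[1]+bp[2]-bp[0]-bp[3])/2; e=bp[1]-bp[2]
print("rack ctr",bp.mean(0),d,np.linalg.norm(d),np.degrees(np.arctan2(d[1],d[0])),np.linalg.norm(e))
# housing
bp=[ray(c,*f(*p),.165)[:2] for p in((444,20),(410,402),(778,428),(792,58))]; print("housing",np.round(bp,3))
```

```text
rim [ 0.55222423 -0.04996601  0.169     ] chamber [ 0.55100488 -0.05049759  0.165     ] disc top [ 0.55134063 -0.04985199  0.256     ]
disc scene [ 0.55188388 -0.05111909  0.256     ]
rim diam 0.16168771817665925
top [ 1 92] [[292.         155.        ]
 [289.27173913 164.31521739]] [array([ 0.5742, -0.0562,  0.256 ]), array([ 0.55  , -0.0489,  0.256 ])]
scene [85] [[217.6        155.27058824]] [array([ 0.5501, -0.0503,  0.256 ])]
hole [0.56096837 0.34895298 0.065     ]
hole [0.51520374 0.35869608 0.065     ]
hole [0.47061755 0.36838346 0.065     ]
bluecap [0.42454548 0.37369763 0.119     ]
rack ctr [0.49326271 0.36185081] [ 0.19515058 -0.04228338] 0.19967882876055376 -12.225334881768951 0.06178253001299204
housing [[ 0.708  0.074]
 [ 0.412  0.1  ]
 [ 0.39  -0.176]
 [ 0.675 -0.194]]
```

```bash
cat >> h.py <<'E'
def delta(pos,yaw=None,Rt=None):
    """shift (m) and turn (deg) in tool axes from measured pose to pos; yaw = heading of tool x, tool straight down"""
    s=readout.read_state(); R0=R.from_rotvec(s["tcp_rot"])
    if Rt is None: Rt=R0 if yaw is None else R.from_euler("z",yaw,degrees=True)*R.from_euler("x",180,degrees=True)
    yawnow=np.degrees(np.arctan2(*R0.as_matrix()[[1,0],0]))
    print("t",round(s["time"],2),"pos",s["tool_pos"].round(4),"yaw",yawnow.round(1),"tilt",np.degrees(np.arccos(-R0.as_matrix()[2,2])).round(2),"q",s["q"].round(2),"w",round(s["width"],3),"grip",round(s["grip_force"],1))
    print("shift mm",(1000*R0.inv().apply(np.array(pos)-s["tool_pos"])).round(1),"turn",np.degrees((R0.inv()*Rt).as_rotvec()).round(1))
E
python3 -c "
from h import *
delta([.551,-.05,.36],86.4)"
```

```text
t 0.1 pos [ 0.2299 -0.634   0.2471] yaw 19.9 tilt 0.12 q [-1.26  0.26  1.61 -0.    1.27 -0.04] w 1.001 grip 0.0
shift mm [ 501.  -439.8 -112. ] turn [ -0.1  -0.1 -66.5]
```

Emit:
jog_arm(deltas=[0,0,-0.05,0,0,-8,1,0.03,-0.025,-0.1,0,0,-16,1,0.07,-0.065,-0.11,0,0,-24,1,0.11,-0.1,-0.11,0,0,-32,1,0.15,-0.135,-0.11,0,0,-40,1,0.19,-0.165,-0.11,0,0,-48,1,0.23,-0.2,-0.11,0,0,-56,1,0.25,-0.22,-0.11,0,0,-64,1])

```text
time: 0.9
tool_pos: [0.3883, -0.345, 0.3578]
tcp_rot: [-2.33, -2.107, -0.0]
wrist_force: [1.0, -0.2, -0.4]
width: 0.997
grip_force: 0.0
```

```bash
python3 -c "
from h import *
delta([.551,-.05,.36],152)"
```

```text
t 0.9 pos [ 0.3883 -0.345   0.3578] yaw 84.2 tilt 0.02 q [-0.77 -0.08  1.78  0.    1.44 -0.67] w 0.997 grip 0.0
shift mm [309.8 132.2  -2.1] turn [  0.   -0.  -67.8]
```

Emit:
jog_arm(deltas=[0.31,0.132,0,0,0,-8.5,1,0.31,0.132,0,0,0,-17,1,0.31,0.132,0,0,0,-25.5,1,0.31,0.132,0,0,0,-34,1,0.31,0.132,0,0,0,-42.5,1,0.31,0.132,0,0,0,-51,1,0.31,0.132,0,0,0,-59.5,1,0.31,0.132,0,0,0,-68,1])

```text
time: 1.7
tool_pos: [0.5532, -0.0483, 0.3573]
tcp_rot: [-0.744, -3.051, -0.003]
wrist_force: [-0.0, -0.3, 0.9]
width: 0.997
grip_force: 0.0
```

```bash
python3 -c "
from h import *
delta([.551,-.05,.30],219)"
```

```text
t 1.7 pos [ 0.5532 -0.0483  0.3573] yaw 152.6 tilt 0.13 q [-0.13 -0.01  1.71  0.    1.44 -1.23] w 0.997 grip 0.0
shift mm [ 1.1 -2.6 57.3] turn [  0.1  -0.  -66.4]
```

Emit:
jog_arm(deltas=[0.001,-0.002,0.02,0,0,-8.5,1,0.001,-0.002,0.04,0,0,-17,1,0.001,-0.002,0.055,0,0,-25.5,1,0.001,-0.002,0.055,0,0,-34,1,0.001,-0.002,0.055,0,0,-42.5,1,0.001,-0.002,0.055,0,0,-51,1,0.001,-0.002,0.055,0,0,-59.5,1,0.001,-0.002,0.055,0,0,-67,1])

```text
time: 2.5
tool_pos: [0.5497, -0.0539, 0.3026]
tcp_rot: [1.055, -2.958, -0.001]
wrist_force: [-0.1, -0.0, 0.7]
width: 1.002
grip_force: 0.0
```

```bash
python3 -c "
from h import *
delta([.551,-.05,.238],219)
c=read_camera('scene'); cv2.imwrite('pics/s1.png',cv2.resize(c['color'][90:240,130:330],None,fx=4,fy=4))"
```

```text
t 2.5 pos [ 0.5497 -0.0539  0.3026] yaw -140.7 tilt 0.07 q [-0.14  0.    1.8  -0.    1.34 -2.4 ] w 1.002 grip 0.0
shift mm [-3.5  2.1 64.6] turn [ 0.1 -0.   0.3]
```

View pics/s1.png

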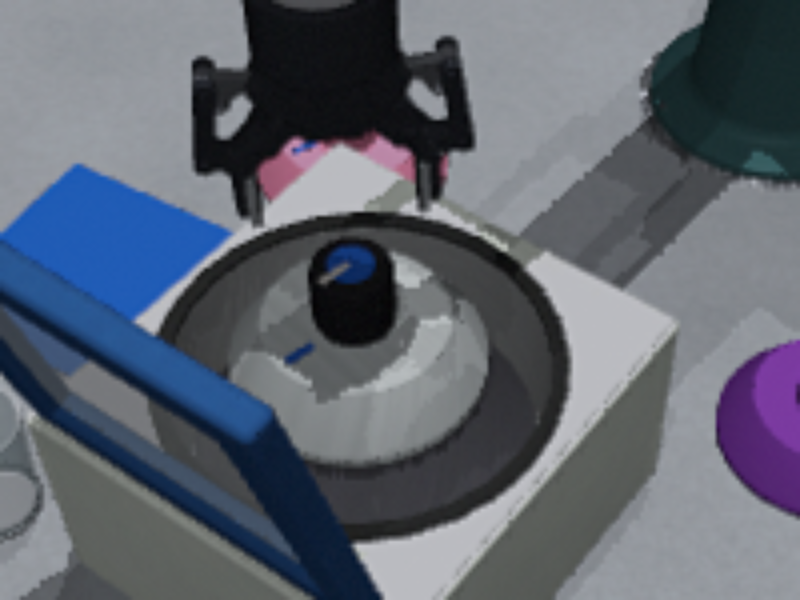

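The gripper hangs open over the black knob (crop 352,290), with fingertips at (255,205) and (425,190). The chosen lid is the silver one, so I descend.

Emit:
jog_arm(deltas=[-0.0035,0.002,0.015,0,0,0,1,-0.0035,0.002,0.03,0,0,0,1,-0.0035,0.002,0.045,0,0,0,1,-0.0035,0.002,0.06,0,0,0,1,-0.0035,0.002,0.064,0,0,0,1,-0.0035,0.002,0.064,0,0,0,1])

```text
time: 3.15
tool_pos: [0.5507, -0.0501, 0.2375]
tcp_rot: [1.045, -2.96, -0.002]
wrist_force: [0.0, -0.2, -0.9]
width: 1.003
grip_force: 0.0
```

```bash
python3 -c "
from h import *
delta([.551,-.05,.238],219)
s=readout.read_state();print(s['wrist_force'])"
```

```text
t 3.15 pos [ 0.5507 -0.0501  0.2375] yaw -141.1 tilt 0.17 q [-0.14  0.04  1.88 -0.    1.22 -2.39] w 1.003 grip 0.0
shift mm [-0.3 -0.2 -0.5] turn [ 0.1 -0.1 -0.1]
[ 0.04938461 -0.19190846 -0.85824389]
```

Emit:
jog_arm(deltas=[0,0,0,0,0,0,-1,0,0,0,0,0,0,-1,0,0,0,0,0,0,-1,0,0,0,0,0,0,-1,0,0,0,0,0,0,-1,0,0,0,0,0,0,-1,0,0,0,0,0,0,-1,0,0,0,0,0,0,-1], squeeze=40)

```text
time: 3.95
tool_pos: [0.5522, -0.0502, 0.2406]
tcp_rot: [-1.046, 2.96, -0.001]
wrist_force: [-1.2, 0.5, 5.7]
width: 0.57
grip_force: 42.3
```

```bash
python3 -c "
from h import *
delta([.551,-.05,.238],219)
s=readout.read_state();print(s['wrist_force'],s['torque'])"
```

```text
t 3.95 pos [ 0.5522 -0.0502  0.2406] yaw -141.1 tilt 0.11 q [-0.14  0.04  1.87  0.    1.23 -2.39] w 0.57 grip 42.3
shift mm [0.8 0.9 2.6] turn [-0.1  0.1 -0.1]
[-1.23997729  0.48416538  5.68029063] [ 0.1179859   0.22920152 -0.00494712]
```

Emit:
jog_arm(deltas=[0,0,-0.0015,0,0,8.5,-1,0,0,-0.002,0,0,17,-1,0,0,-0.0025,0,0,25.5,-1,0,0,-0.003,0,0,34,-1,0,0,-0.0035,0,0,42.5,-1,0,0,-0.004,0,0,51,-1,0,0,-0.0045,0,0,59.5,-1,0,0,-0.005,0,0,68,-1])

```text
time: 4.75
tool_pos: [0.551, -0.0502, 0.2432]
tcp_rot: [-0.797, -3.037, 0.001]
wrist_force: [0.7, -0.3, -1.0]
width: 0.575
grip_force: 41.8
```

```bash
python3 -c "
from h import *
delta([.551,-.05,.238],219)
s=readout.read_state();print(s['wrist_force'],s['torque'])
c=read_camera('scene'); cv2.imwrite('pics/s2.png',cv2.resize(c['color'][90:240,130:330],None,fx=4,fy=4))"
```

```text
t 4.75 pos [ 0.551  -0.0502  0.2432] yaw 150.6 tilt 0.09 q [-0.14  0.04  1.87 -0.    1.23 -1.19] w 0.575 grip 41.8
shift mm [0.1 0.1 5.2] turn [  0.   -0.1 -68.4]
[ 0.72887748 -0.27687639 -1.03957133] [-0.02020742 -0.07187454 -0.00516958]
```

View pics/s2.png

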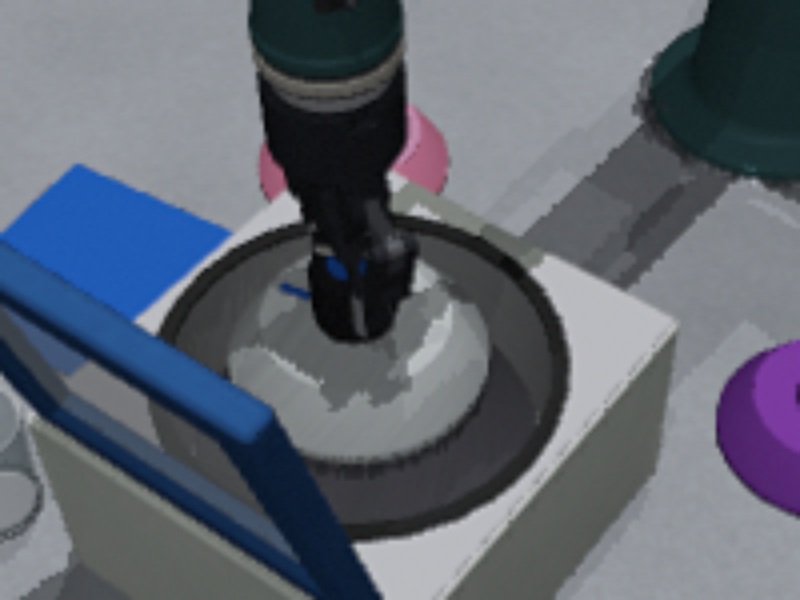

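The knob is gripped at (350,290) and the lid's blue mark has moved from (300,353) to (293,290), so the lid turns clockwise with the grip. I keep unscrewing.

Emit:
jog_arm(deltas=[0,0,-0.0006,0,0,8.5,-1,0,0,-0.0011,0,0,17,-1,0,0,-0.0017,0,0,25.5,-1,0,0,-0.0023,0,0,34,-1,0,0,-0.0028,0,0,42.5,-1,0,0,-0.0034,0,0,51,-1,0,0,-0.004,0,0,59.5,-1,0,0,-0.0045,0,0,68,-1])

```text
time: 5.6
tool_pos: [0.5509, -0.0502, 0.2478]
tcp_rot: [-2.357, -2.076, 0.002]
wrist_force: [-0.4, 0.4, -2.4]
width: 0.571
grip_force: 41.8
```

Emit:
jog_arm(deltas=[0,0,-0.0006,0,0,8.5,-1,0,0,-0.0011,0,0,17,-1,0,0,-0.0017,0,0,25.5,-1,0,0,-0.0023,0,0,34,-1,0,0,-0.0028,0,0,42.5,-1,0,0,-0.0034,0,0,51,-1,0,0,-0.004,0,0,59.5,-1,0,0,-0.0045,0,0,68,-1])

```text
time: 6.4
tool_pos: [0.5508, -0.0502, 0.2524]
tcp_rot: [-3.115, -0.403, 0.003]
wrist_force: [-0.5, 0.7, -1.8]
width: 0.578
grip_force: 41.8
```

```bash
python3 -c "
from h import *
delta([.551,-.05,.238],219)
s=readout.read_state();print(s['wrist_force'],s['torque'])"
```

```text
t 6.4 pos [ 0.5508 -0.0502  0.2524] yaw 14.7 tilt 0.12 q [-0.14  0.03  1.86 -0.    1.25  1.18] w 0.578 grip 41.8
shift mm [ 0.3 -0.1 14.4] turn [1.000e-01 1.000e-01 1.557e+02]
[-0.54510882  0.71723434 -1.78599307] [ 0.04660906  0.1976196  -0.01254961]
```

Emit:
jog_arm(deltas=[0,0,-0.0006,0,0,8.5,-1,0,0,-0.0011,0,0,17,-1,0,0,-0.0017,0,0,25.5,-1,0,0,-0.0023,0,0,34,-1,0,0,-0.003,0,0,40,-1,0,0,-0.005,0,0,40,-1,0,0,-0.009,0,0,40,-1,0,0,-0.013,0,0,40,-1])

```text
time: 7.2
tool_pos: [0.5514, -0.0502, 0.2662]
tcp_rot: [3.067, -0.678, -0.001]
wrist_force: [0.2, 0.2, -2.1]
width: 0.571
grip_force: 41.8
```

```bash
python3 -c "
from h import *
delta([.551,-.05,.335],-25)
s=readout.read_state();print(s['wrist_force'],s['torque'])"
```

```text
t 7.2 pos [ 0.5514 -0.0502  0.2662] yaw -24.9 tilt 0.03 q [-0.14  0.02  1.84 -0.    1.27  1.87] w 0.571 grip 41.8
shift mm [ -0.4   0.  -68.8] turn [0.  0.  0.1]
[ 0.23435732  0.21915536 -2.11817005] [ 0.02947455  0.03841113 -0.03000525]
```

Emit:
jog_arm(deltas=[0,0,-0.01,0,0,0,-1,0,0,-0.025,0,0,0,-1,0,0,-0.04,0,0,0,-1,0,0,-0.055,0,0,0,-1,0,0,-0.07,0,0,0,-1,0,0,-0.08,0,0,0,-1,0,0,-0.08,0,0,0,-1])

```text
time: 7.9
tool_pos: [0.5526, -0.0503, 0.349]
tcp_rot: [-3.066, 0.682, -0.007]
wrist_force: [0.5, -1.3, -2.6]
width: 0.574
grip_force: 41.8
```

```bash
python3 -c "
from h import *
delta([.479,-.367,.345],-25)
c=read_camera('scene'); s=read_camera('top'); a=cv2.resize(c['color'][90:240,130:330],None,fx=2,fy=2);b=cv2.resize(s['color'][70:220,220:420],None,fx=2,fy=2)
cv2.imwrite('pics/s3.png',np.hstack([a,b])); np.save('scene3.npy',c,allow_pickle=True); np.save('top3.npy',s,allow_pickle=True)"
```

```text
t 7.9 pos [ 0.5526 -0.0503  0.349 ] yaw -25.1 tilt 0.24 q [-0.14 -0.01  1.73 -0.    1.42  1.87] w 0.574 grip 41.8
shift mm [ 67.5 318.1   3.9] turn [-0.1 -0.2 -0.1]
```

View pics/s3.png

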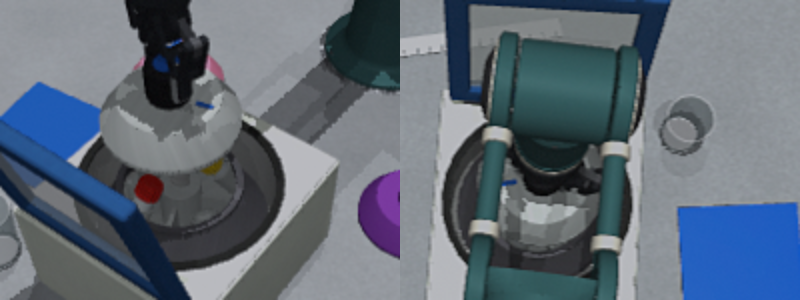

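The lid hangs level and clear. The red cap shows at (149,188) on the cover side, the yellow cap at (212,167) opposite. I carry the lid to the mat.

Emit:
jog_arm(deltas=[0.006,0.03,0,0,0,0,-1,0.015,0.07,0,0,0,0,-1,0.024,0.115,0,0,0,0,-1,0.034,0.16,0,0,0,0,-1,0.045,0.21,0,0,0,0,-1,0.055,0.26,0,0,0,0,-1,0.063,0.3,0,0,0,0,-1,0.068,0.318,0,0,0,0,-1])

```text
time: 8.8
tool_pos: [0.4764, -0.3703, 0.3445]
tcp_rot: [3.065, -0.687, -0.004]
wrist_force: [0.4, 0.8, -2.9]
width: 0.572
grip_force: 42.3
```

Emit:
jog_arm(deltas=[0,0,0.03,0,0,0,-1,0,0,0.06,0,0,0,-1,0,0,0.09,0,0,0,-1,0,0,0.12,0,0,0,-1,0,0,0.15,0,0,0,-1,0,0,0.18,0,0,0,-1,0,0,0.21,0,0,0,-1,0,0,0.22,0,0,0,-1])

```text
time: 9.6
tool_pos: [0.4759, -0.3642, 0.1213]
tcp_rot: [-3.063, 0.68, 0.012]
wrist_force: [0.0, 0.9, -2.3]
width: 0.575
grip_force: 42.4
```

```bash
python3 -c "
from h import *
delta([.479,-.367,.0765],-25)
s=readout.read_state();print(s['wrist_force'])"
```

```text
t 9.6 pos [ 0.4759 -0.3642  0.1213] yaw -25.0 tilt 0.51 q [-0.69  0.24  1.89  0.    1.03  1.31] w 0.575 grip 42.4
shift mm [ 4.4  1.4 44.8] turn [-0.1  0.5 -0. ]
[ 0.02219706  0.87979819 -2.32746699]
```

Emit:
jog_arm(deltas=[0.004,0.001,0.015,0,0,0,-1,0.004,0.001,0.028,0,0,0,-1,0.004,0.001,0.036,0,0,0,-1,0.004,0.001,0.04,0,0,0,-1,0.004,0.001,0.043,0,0,0,-1,0.004,0.001,0.046,0,0,0,-1,0.004,0.001,0.046,0,0,0,-1])

```text
time: 10.3
tool_pos: [0.4816, -0.3697, 0.0804]
tcp_rot: [3.067, -0.682, 0.0]
wrist_force: [1.1, -0.2, -1.9]
width: 0.572
grip_force: 42.4
```

```bash
python3 -c "
from h import *
delta([.479,-.367,.0765],-25)
s=readout.read_state();print(s['wrist_force'])"
```

```text
t 10.3 pos [ 0.4816 -0.3697  0.0804] yaw -25.1 tilt 0.02 q [-0.7   0.29  1.9   0.    0.95  1.31] w 0.572 grip 42.4
shift mm [-3.5 -1.3  3.9] turn [ 0.  -0.  -0.1]
[ 1.13923865 -0.2103438  -1.86358202]
```

Emit:
jog_arm(deltas=[0,0,0.002,0,0,0,-1,0,0,0.003,0,0,0,-1,0,0,0.004,0,0,0,-1,0,0,0.005,0,0,0,-1,0,0,0.005,0,0,0,-1,0,0,0.005,0,0,0,-1])

```text
time: 10.9
tool_pos: [0.4817, -0.3697, 0.0756]
tcp_rot: [3.067, -0.682, 0.0]
wrist_force: [-1.7, 0.0, 0.9]
width: 0.576
grip_force: 42.6
```

Emit:
jog_arm(deltas=[0,0,0,0,0,0,1,0,0,0,0,0,0,1,0,0,0,0,0,0,1,0,0,0,0,0,0,1,0,0,0,0,0,0,1,0,0,0,0,0,0,1,0,0,-0.01,0,0,0,1,0,0,-0.03,0,0,0,1])

```text
time: 11.7
tool_pos: [0.4803, -0.3686, 0.1041]
tcp_rot: [-3.065, 0.682, 0.006]
wrist_force: [0.3, 0.1, 1.3]
width: 0.998
grip_force: 0.0
```

Emit:
jog_arm(deltas=[0,0,-0.05,0,0,0,1,0,0,-0.1,0,0,0,1,0,0,-0.15,0,0,0,1,0,0,-0.2,0,0,0,1,0,0,-0.25,0,0,0,1,0,0,-0.27,0,0,0,1,0,0,-0.27,0,0,0,1])

```text
time: 12.4
tool_pos: [0.483, -0.3708, 0.3821]
tcp_rot: [3.062, -0.681, 0.015]
wrist_force: [0.5, 0.2, -0.9]
width: 0.999
grip_force: 0.0
```

Run:
```python
from h import *
delta([.479,-.367,.3],-25)
c=read_camera('scene'); s=read_camera('top'); a=cv2.resize(c['color'][100:240,110:310],None,fx=4,fy=4)
np.save('scene4.npy',c,allow_pickle=True); np.save('top4.npy',s,allow_pickle=True)
cv2.imwrite('pics/s4.png',np.vstack([a[:560]])); b=cv2.resize(s['color'][60:260,190:440],None,fx=3,fy=3); cv2.imwrite('pics/t4.png',b)
for n,cc in(("scene",c),("top",s)):
    h=cv2.cvtColor(cc["color"],cv2.COLOR_BGR2HSV)
    for nm,m in(("red",((h[...,0]<8)|(h[...,0]>173))&(h[...,1]>150)&(h[...,2]>60)),("yel",(h[...,0]>20)&(h[...,0]<35)&(h[...,1]>130)&(h[...,2]>60))):
        k,l,st,ce=cv2.connectedComponentsWithStats(m.astype(np.uint8))
        for i in range(1,k):
            if st[i,4]>10: print(n,nm,st[i],ce[i].round(1),ray(cc,*ce[i],.19).round(4))
```

```text
t 12.4 pos [ 0.483  -0.3708  0.3821] yaw -25.1 tilt 0.61 q [-0.7   0.08  1.58  0.    1.48  1.31] w 0.999 grip 0.0
shift mm [-6.1 -1.9 82. ] turn [ 0.2 -0.6 -0.1]
scene red [197 177  14  15 151] [204.  183.8] [ 0.5952 -0.0637  0.19  ]
scene red [331 299  15  16 130] [337.5 307.7] [0.7071 0.3299 0.19  ]
scene yel [227 163  14  14 156] [233.6 169.6] [ 0.5204 -0.0282  0.19  ]
top red [149 125  11  11  58] [154.3 130.7] [0.6597 0.3156 0.19  ]
top red [289 150  12  12 106] [294.6 155.5] [ 0.5865 -0.0667  0.19  ]
top yel [276 177  13  13 125] [281.7 182.8] [ 0.5123 -0.0309  0.19  ]
```

View pics/t4.png

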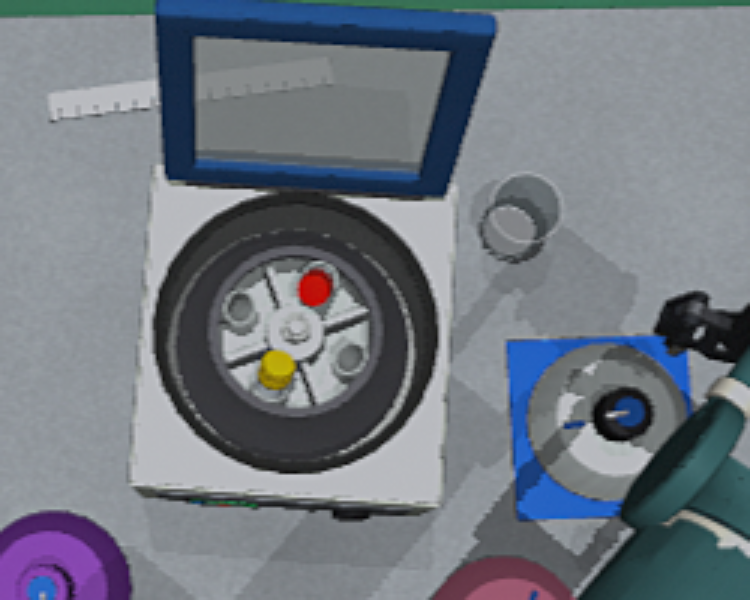

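The top view shows the lid flat, knob up, on the mat (rim circle about 609,421). The red cap is at (315,287), yellow at (277,368), the stud at (295,330) and two empty sleeves at (240,310) and (349,360). A cylinder's silhouette centroid projects its centre, so I triangulate the cap centres.

```bash
cat >> h.py <<'E'
def tri(c1,p1,c2,p2):
    A=[];b=[]
    for c,p in((c1,p1),(c2,p2)):
        d=att(c)@np.array([(p[0]-c["cx"])/c["fx"],(p[1]-c["cy"])/c["fy"],1]); d/=np.linalg.norm(d)
        M=np.eye(3)-np.outer(d,d); A.append(M); b.append(M@c["origin"])
    x=np.linalg.lstsq(np.vstack(A),np.hstack(b),rcond=None)[0]; return x,np.linalg.norm(np.vstack(A)@x-np.hstack(b))
E
python3 - <<'E'
from h import *
s=np.load("scene4.npy",allow_pickle=True).item(); t=np.load("top4.npy",allow_pickle=True).item()
r,e=tri(s,(204,183.8),t,(294.6,155.5)); y,e2=tri(s,(233.6,169.6),t,(281.7,182.8))
print(r,e,y,e2,"mid",(r+y)/2,"len",np.linalg.norm(r-y)/2)
print("top@.182",ray(t,294.6,155.5,.182),ray(t,281.7,182.8,.182)," scene",ray(s,204,183.8,.182),ray(s,233.6,169.6,.182))
d=r-y; print("yaw",np.degrees(np.arctan2(d[1],d[0])))
f=lambda x,y:(190+(x+.5)/3-.5,60+(y+.5)/3-.5)
print("stud",ray(t,*f(295,330),.194),"rim hole",ray(t,*f(295.5,330),.169),"lid knob",ray(t,*f(630,411),.091),"mat c",ray(t,*f(609,421),.004))
E
```

```text
[ 0.58910195 -0.06800381  0.18063253] 0.001273137154040813 [ 0.51405725 -0.03183342  0.18137574] 0.0009469964298479858 mid [ 0.5515796  -0.04991862  0.18100414] len 0.04165499974216056
top@.182 [ 0.58832662 -0.06715446  0.182     ] [ 0.51363306 -0.03122812  0.182     ]  scene [ 0.5903043  -0.06809039  0.182     ] [ 0.5147731  -0.03213826  0.182     ]
yaw -25.733353359489975
stud [ 0.54729153 -0.04818057  0.194     ] rim hole [ 0.5517638  -0.04973196  0.169     ] lid knob [ 0.48414713 -0.37120125  0.091     ] mat c [ 0.48447797 -0.3736883   0.004     ]
```

Emit:
jog_arm(deltas=[-0.112,-0.32,0.02,0,0,-8.5,1,-0.112,-0.32,0.02,0,0,-17,1,-0.112,-0.32,0.02,0,0,-25.5,1,-0.112,-0.32,0.02,0,0,-34,1,-0.112,-0.32,0.02,0,0,-42.5,0.2,-0.112,-0.32,0.02,0,0,-51,0.2,-0.112,-0.32,0.02,0,0,-59.5,0.2,-0.112,-0.32,0.02,0,0,-68,0.2])

```text
time: 13.3
tool_pos: [0.5142, -0.0275, 0.3517]
tcp_rot: [-2.912, -1.165, 0.007]
wrist_force: [-0.0, -0.5, 0.2]
width: 0.599
grip_force: 0.0
```

Emit:
jog_arm(deltas=[0,0,0,0,0,-8.5,0.2,0,0,0,0,0,-17,0.2,0,0,0,0,0,-25.5,0.2,0,0,0,0,0,-34,0.2,0,0,0,0,0,-42.5,0.2,0,0,0,0,0,-51,0.2,0,0,0,0,0,-59.5,0.2,0,0,0,0,0,-68,0.2])

```text
time: 14.1
tool_pos: [0.5143, -0.0322, 0.3519]
tcp_rot: [-1.77, -2.589, 0.004]
wrist_force: [0.2, 0.8, -0.6]
width: 0.602
grip_force: 0.0
```

```bash
cat >> h.py <<'E'
a=np.radians(-25.7); u=np.array([np.cos(a),np.sin(a),0]); d=.5*u-np.array([0,0,.75**.5]); tt=np.array([-u[1],u[0],0])
RG=R.from_matrix(np.c_[np.cross(tt,d),tt,d]); CAP=np.array([.5891,-.068,.181])
E
python3 -c "
from h import *
delta(CAP-.12*d,None,RG)"
```

```text
t 14.1 pos [ 0.5143 -0.0322  0.3519] yaw 111.3 tilt 0.32 q [-0.11 -0.09  1.79 -0.    1.44 -0.48] w 0.602 grip 0.0
shift mm [-16.8  16.1  66.9] turn [-11.5 -28.8 -42. ]
```

Emit:
jog_arm(deltas=[-0.017,0.016,0.02,-11.5,-28.8,-42,0.2,-0.017,0.016,0.02,-11.5,-28.8,-42,0.2,-0.017,0.016,0.02,-11.5,-28.8,-42,0.2,-0.017,0.016,0.02,-11.5,-28.8,-42,0.2,-0.017,0.016,0.02,-11.5,-28.8,-42,0.2,-0.017,0.016,0.03,-11.5,-28.8,-42,0.2,-0.017,0.016,0.04,-11.5,-28.8,-42,0.2,-0.017,0.016,0.05,-11.5,-28.8,-42,0.2])

```text
time: 14.9
tool_pos: [0.5351, -0.0424, 0.302]
tcp_rot: [0.594, 2.558, -0.157]
wrist_force: [0.9, -0.4, -0.2]
width: 0.601
grip_force: 0.0
```

```bash
python3 -c "
from h import *
delta(CAP-.06*d,None,RG); delta(CAP-.003*d,None,RG)"
```

```text
t 14.9 pos [ 0.5351 -0.0424  0.302 ] yaw 153.8 tilt 30.03 q [ 0.01 -0.32  2.15 -0.3   0.85 -0.95] w 0.601 grip 0.0
shift mm [ 8.8  0.5 74.7] turn [-0.1  0.  -0.4]
t 14.9 pos [ 0.5351 -0.0424  0.302 ] yaw 153.8 tilt 30.03 q [ 0.01 -0.32  2.15 -0.3   0.85 -0.95] w 0.601 grip 0.0
shift mm [  8.8   0.6 131.7] turn [-0.1  0.  -0.4]
```

Emit:
jog_arm(deltas=[0.009,0.0005,0.025,0,0,0,0.2,0.009,0.0005,0.05,0,0,0,0.2,0.009,0.0005,0.065,0,0,0,0.2,0.009,0.0005,0.07,0,0,0,0.2,0.009,0.0005,0.07,0,0,0,0.2,0.009,0.0005,0.07,0,0,0,0.2])

```text
time: 15.5
tool_pos: [0.5623, -0.0541, 0.2407]
tcp_rot: [0.592, 2.554, -0.157]
wrist_force: [-0.4, 1.0, 0.4]
width: 0.599
grip_force: 0.0
```

```bash
python3 -c "
from h import *
delta(CAP-.003*d,None,RG)
c=read_camera('scene'); cv2.imwrite('pics/s5.png',cv2.resize(c['color'][90:240,110:310],None,fx=4,fy=4))"
```

```text
t 15.5 pos [ 0.5623 -0.0541  0.2407] yaw 153.9 tilt 30.29 q [-0.02 -0.21  2.19 -0.34  0.7  -0.92] w 0.599 grip 0.0
shift mm [ 4.  -0.9 63.8] turn [-0.1  0.3 -0.4]
```

View pics/s5.png

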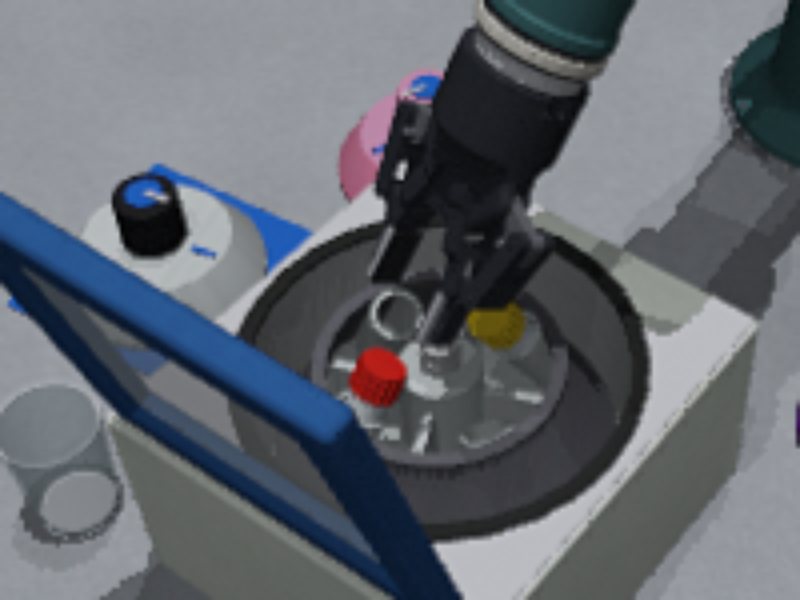

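The fingers straddle the line to the red cap (378,377), with the yellow cap (497,325) and stud (438,360) clear. I go down along the tube's axis.

Emit:
jog_arm(deltas=[0.004,-0.001,0.005,0,0,0,0.2,0.004,-0.001,0.02,0,0,0,0.2,0.004,-0.001,0.035,0,0,0,0.2,0.004,-0.001,0.048,0,0,0,0.2,0.004,-0.001,0.056,0,0,0,0.2,0.004,-0.001,0.062,0,0,0,0.2,0.004,-0.001,0.063,0,0,0,0.2,0.004,-0.001,0.063,0,0,0,0.2])

```text
time: 16.35
tool_pos: [0.587, -0.0672, 0.184]
tcp_rot: [0.591, 2.554, -0.157]
wrist_force: [0.5, -0.5, -0.5]
width: 0.599
grip_force: 0.0
```

```bash
python3 -c "
from h import *
delta(CAP-.003*d,None,RG); print(readout.read_state()['wrist_force'])"
```

```text
t 16.35 pos [ 0.587  -0.0672  0.184 ] yaw 153.9 tilt 30.3 q [-0.04 -0.1   2.21 -0.38  0.57 -0.89] w 0.599 grip 0.0
shift mm [-0.5  0.2  0.7] turn [-0.   0.3 -0.3]
[ 0.48573906 -0.49086255 -0.46512794]
```

Within 1 mm. I close on the cap.

Emit:
jog_arm(deltas=[0,0,0,0,0,0,-1,0,0,0,0,0,0,-1,0,0,0,0,0,0,-1,0,0,0,0,0,0,-1,0,0,0,0,0,0,-1,0,0,0,0,0,0,-1], squeeze=30)

```text
time: 16.95
tool_pos: [0.5872, -0.0671, 0.1846]
tcp_rot: [0.59, 2.553, -0.157]
wrist_force: [-2.1, 0.7, 4.5]
width: 0.341
grip_force: 30.3
```

```bash
python3 -c "
from h import *
delta(CAP-.003*d,None,RG); print(readout.read_state()['wrist_force'])"
```

```text
t 16.95 pos [ 0.5872 -0.0671  0.1846] yaw 153.9 tilt 30.36 q [-0.04 -0.1   2.21 -0.38  0.57 -0.89] w 0.341 grip 30.3
shift mm [0.  0.  1.1] turn [-0.   0.4 -0.3]
[-2.12335393  0.74502466  4.48196629]
```

Emit:
jog_arm(deltas=[0,0,-0.005,0,0,0,-1,0,0,-0.015,0,0,0,-1,0,0,-0.025,0,0,0,-1,0,0,-0.037,0,0,0,-1,0,0,-0.05,0,0,0,-1,0,0,-0.062,0,0,0,-1,0,0,-0.075,0,0,0,-1,0,0,-0.085,0,0,0,-1])

```text
time: 17.75
tool_pos: [0.5474, -0.0482, 0.2583]
tcp_rot: [0.591, 2.554, -0.157]
wrist_force: [-0.1, -0.5, -0.1]
width: 0.345
grip_force: 30.0
```

Emit:
jog_arm(deltas=[0,0,-0.015,0,0,0,-1,0,0,-0.03,0,0,0,-1,-0.01,0,-0.05,0,0,0,-1,-0.025,0,-0.07,0,0,0,-1,-0.04,0,-0.09,0,0,0,-1,-0.05,0,-0.1,0,0,0,-1,-0.05,0,-0.1,0,0,0,-1])

```text
time: 18.45
tool_pos: [0.5427, -0.0456, 0.3721]
tcp_rot: [0.591, 2.549, -0.155]
wrist_force: [0.7, -0.3, -0.8]
width: 0.342
grip_force: 30.0
```

```bash
python3 -c "
from h import *
P=np.array([.5155,.358,.29]); delta(P,167.8); print(readout.read_state()['wrist_force'])
s=read_camera('scene'); t=read_camera('top'); np.save('scene6.npy',s,allow_pickle=True)
cv2.imwrite('pics/s6.png',s['color'])"
```

```text
t 18.45 pos [ 0.5427 -0.0456  0.3721] yaw 153.8 tilt 30.54 q [ 0.01 -0.34  2.04 -0.27  0.96 -1.01] w 0.342 grip 30.0
shift mm [216.  350.4 -30.4] turn [ -3.4  30.4 -13.6]
[ 0.74901831 -0.25644328 -0.82685779]
```

View pics/s6.png

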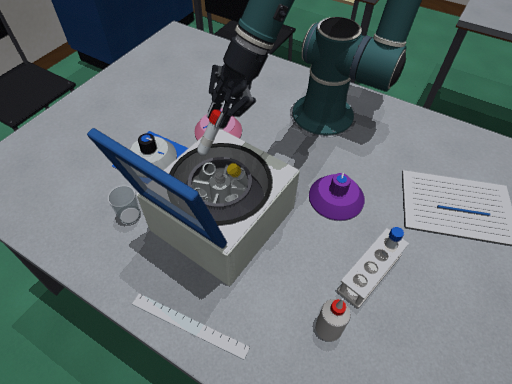

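The tube hangs in the grip (cap 216,116, body to 206,148), out of its sleeve. Yellow stays at (233,170), and the lid is on the mat. I carry the tube to above place 2 while turning it upright.

Emit:
jog_arm(deltas=[0.01,0.018,-0.003,-0.3,3,-1.4,-1,0.03,0.053,-0.01,-0.7,7,-3,-1,0.053,0.095,-0.018,-1.2,12,-5,-1,0.077,0.138,-0.026,-1.8,17,-7,-1,0.101,0.181,-0.033,-2.3,21,-9,-1,0.125,0.224,-0.041,-2.8,25,-11,-1,0.147,0.264,-0.049,-3.2,28,-12.5,-1,0.169,0.302,-0.056,-3.4,30.4,-13.6,-1])

```text
time: 19.35
tool_pos: [0.5165, 0.3038, 0.3298]
tcp_rot: [-0.33, -3.115, 0.006]
wrist_force: [0.6, 0.0, -0.6]
width: 0.342
grip_force: 30.1
```

```bash
python3 -c "
from h import *
delta(np.array([.5155,.358,.28]),167.8)"
```

```text
t 19.35 pos [0.5165 0.3038 0.3298] yaw 167.9 tilt 0.59 q [ 0.49  0.09  1.66  0.    1.4  -0.87] w 0.342 grip 30.1
shift mm [11.9 53.  49.7] turn [-0.3 -0.5  0.1]
```

Emit:
jog_arm(deltas=[0.006,0.025,0.01,0,0,0,-1,0.011,0.045,0.03,0,0,0,-1,0.012,0.053,0.05,0,0,0,-1,0.012,0.053,0.065,0,0,0,-1,0.012,0.053,0.075,0,0,0,-1,0.012,0.053,0.08,0,0,0,-1,0.012,0.053,0.08,0,0,0,-1,0.012,0.053,0.08,0,0,0,-1])

```text
time: 20.15
tool_pos: [0.5172, 0.3562, 0.2536]
tcp_rot: [-0.334, -3.121, 0.001]
wrist_force: [-0.7, -0.2, 0.7]
width: 0.339
grip_force: 30.1
```

Run:
```python
from h import *
delta(np.array([.5155,.358,.175]),167.8)
s=read_camera('scene'); t=read_camera('top'); np.save('scene7.npy',s,allow_pickle=True); np.save('top7.npy',t,allow_pickle=True)
a=cv2.resize(s['color'][200:320,310:430],None,fx=4,fy=4,interpolation=cv2.INTER_CUBIC); cv2.rectangle
b=cv2.resize(t['color'][130:250,100:180],None,fx=4,fy=4,interpolation=cv2.INTER_CUBIC)
cv2.imwrite('pics/s7.png',np.hstack([a,b]))
p=readout.read_state()["tool_pos"]
for z in(0,-.0985): print("pred px scene",proj(s,p+[0,0,z]).round(1),"top",proj(t,p+[0,0,z]).round(1))
```

```text
t 20.15 pos [0.5172 0.3562 0.2536] yaw 167.8 tilt 0.19 q [ 0.56  0.17  1.7   0.    1.27 -0.8 ] w 0.339 grip 30.1
shift mm [ 1.8  1.5 78.6] turn [-0.1 -0.2 -0. ]
pred px scene [393.8 223.9] top [131.4 178.5]
pred px scene [380.8 248.3] top [141.5 184.2]
```

View pics/s7.png

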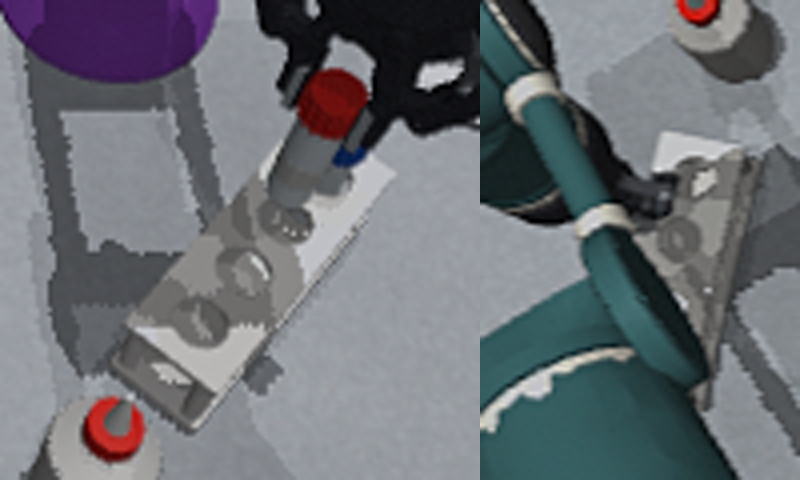

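The tube hangs upright (cap 333,100, bottom about 288,195 in the crop, matching the predicted pixel). Holes 1, 2 and 3 are at (286,222), (245,272) and (200,320). I check hole 2 from this view as well.

Run:
```python
from h import *
s=np.load("scene7.npy",allow_pickle=True).item(); t=np.load("top7.npy",allow_pickle=True).item()
for p in((286,222),(245,272),(200,320)): print(ray(s,310+(p[0]+.5)/4-.5,200+(p[1]+.5)/4-.5,.065))
print("top p2",ray(t,100+(680-480)/4,130+240/4,.065))
```

```text
[0.47337453 0.36630017 0.065     ]
[0.51834606 0.35708681 0.065     ]
[0.56143981 0.345814   0.065     ]
top p2 [0.51326292 0.35509585 0.065     ]
```

Emit:
jog_arm(deltas=[0.001,-0.0005,0.02,0,0,0,-1,0.001,-0.0005,0.045,0,0,0,-1,0.001,-0.0005,0.065,0,0,0,-1,0.001,-0.0005,0.075,0,0,0,-1,0.001,-0.0005,0.08,0,0,0,-1,0.001,-0.0005,0.08,0,0,0,-1])

```text
time: 20.85
tool_pos: [0.5153, 0.3562, 0.1727]
tcp_rot: [-0.332, -3.12, 0.002]
wrist_force: [0.1, 0.7, 0.0]
width: 0.339
grip_force: 30.1
```

```bash
python3 -c "
from h import *
delta(np.array([.5165,.357,.113]),167.8)"
```

```text
t 20.85 pos [0.5153 0.3562 0.1727] yaw 167.8 tilt 0.27 q [ 0.56  0.23  1.79  0.    1.13 -0.79] w 0.339 grip 30.1
shift mm [-1.2  1.1 59.7] turn [-0.1 -0.2  0. ]
```

Emit:
jog_arm(deltas=[-0.001,0.001,0.01,0,0,0,-1,-0.001,0.001,0.02,0,0,0,-1,-0.001,0.001,0.03,0,0,0,-1,-0.001,0.001,0.04,0,0,0,-1,-0.001,0.001,0.048,0,0,0,-1,-0.001,0.001,0.054,0,0,0,-1,-0.001,0.001,0.057,0,0,0,-1,-0.001,0.001,0.057,0,0,0,-1])

```text
time: 21.65
tool_pos: [0.5158, 0.3568, 0.1149]
tcp_rot: [-0.332, -3.119, 0.003]
wrist_force: [0.2, 0.1, -1.2]
width: 0.334
grip_force: 30.1
```

```bash
python3 -c "
from h import *
delta(np.array([.5165,.357,.111]),167.8);print(readout.read_state()['wrist_force'])"
```

```text
t 21.65 pos [0.5158 0.3568 0.1149] yaw 167.8 tilt 0.32 q [ 0.56  0.29  1.83  0.    1.03 -0.8 ] w 0.334 grip 30.1
shift mm [-0.7  0.4  3.9] turn [-0.1 -0.3  0. ]
[ 0.16932961  0.1453461  -1.21670729]
```

In the hole, no contact yet. I lower gently to the base.

Emit:
jog_arm(deltas=[0,0,0.001,0,0,0,-1,0,0,0.002,0,0,0,-1,0,0,0.003,0,0,0,-1,0,0,0.004,0,0,0,-1,0,0,0.0045,0,0,0,-1,0,0,0.0045,0,0,0,-1])

```text
time: 22.25
tool_pos: [0.516, 0.3569, 0.111]
tcp_rot: [-0.332, -3.119, 0.002]
wrist_force: [-0.4, 0.1, -0.8]
width: 0.339
grip_force: 30.1
```

Emit:
jog_arm(deltas=[0,0,0.001,0,0,0,-1,0,0,0.002,0,0,0,-1,0,0,0.003,0,0,0,-1,0,0,0.003,0,0,0,-1])

```text
time: 22.65
tool_pos: [0.5171, 0.3572, 0.1105]
tcp_rot: [-0.332, -3.122, 0.001]
wrist_force: [-0.8, -2.6, 9.6]
width: 0.339
grip_force: 31.2
```

Contact with the base at 0.1105, as expected. I ease off 2 mm, open and withdraw.

Emit:
jog_arm(deltas=[0,0,-0.002,0,0,0,-1,0,0,-0.002,0,0,0,0.2,0,0,-0.002,0,0,0,0.2,0,0,-0.002,0,0,0,0.2,0,0,-0.002,0,0,0,0.2,0,0,-0.002,0,0,0,0.2,0,0,-0.01,0,0,0,0.2,0,0,-0.025,0,0,0,0.2])

```text
time: 23.45
tool_pos: [0.5152, 0.3564, 0.1324]
tcp_rot: [-0.332, -3.117, 0.005]
wrist_force: [0.8, 0.2, 0.2]
width: 0.599
grip_force: 0.0
```

Emit:
jog_arm(deltas=[0,0,-0.03,0,0,0,0.2,0,0,-0.07,0,0,0,0.2,0,0,-0.12,0,0,0,0.2,0,0,-0.16,0,0,0,0.2,0.1,-0.05,-0.18,0,0,0,0.2,0.15,-0.1,-0.18,0,0,0,0.2,0.15,-0.15,-0.18,0,0,0,0.2,0.15,-0.15,-0.18,0,0,0,0.2])

```text
time: 24.25
tool_pos: [0.3507, 0.2544, 0.3146]
tcp_rot: [-0.33, -3.122, 0.0]
wrist_force: [0.2, -0.8, 1.4]
width: 0.598
grip_force: 0.0
```

Run:
```python
from h import *
s=read_camera('scene'); t=read_camera('top')
for n,cc in(("scene",s),("top",t)):
    h=cv2.cvtColor(cc["color"],cv2.COLOR_BGR2HSV)
    m=((h[...,0]<8)|(h[...,0]>173))&(h[...,1]>150)&(h[...,2]>60)
    k,l,st,ce=cv2.connectedComponentsWithStats(m.astype(np.uint8))
    for i in range(1,k):
        if st[i,4]>10: print(n,st[i],ce[i].round(1),ray(cc,*ce[i],.1075).round(4))
r=readout.read_state(); print(r["time"],r["tool_pos"],r["width"],r["grip_force"])
cv2.imwrite('pics/s8.png',s["color"])
```

```text
scene [369 255  15  15 168] [375.8 262.1] [0.525  0.3604 0.1075]
scene [331 299  15  16 128] [337.5 307.7] [0.67   0.3294 0.1075]
top [149 125  11  11  58] [154.3 130.7] [0.6818 0.3357 0.1075]
top [139 180  11  11  88] [143.9 184.6] [0.5234 0.3626 0.1075]
24.35 [0.34811831 0.25193905 0.31432716] 0.6019798978241131 0.0
```

View pics/s8.png

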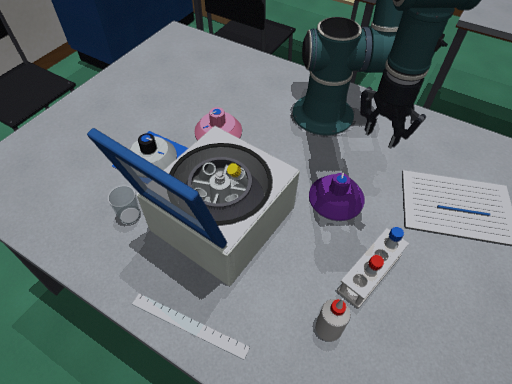

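The red-capped tube stands in place 2 (376,262). The lid is on the mat at (150,150), yellow is in the rotor and the bystanders look unmoved. The cap sits about 8 mm off the release point, which suggests a lean of about 0.09 rad against the hole's edge. I check that it is at rest.

Emit:
jog_arm(deltas=[0,0,0,0,0,0,0.2,0,0,0,0,0,0,0.2,0,0,0,0,0,0,0.2,0,0,0,0,0,0,0.2,0,0,0,0,0,0,0.2,0,0,0,0,0,0,0.2])

```text
time: 24.95
tool_pos: [0.3524, 0.2553, 0.3124]
tcp_rot: [-0.332, -3.119, 0.003]
wrist_force: [-0.5, 0.1, -0.4]
width: 0.603
grip_force: 0.0
```

Run:
```python
from h import *
s=read_camera('scene'); t=read_camera('top'); P={}
for n,cc in(("s",s),("t",t)):
    h=cv2.cvtColor(cc["color"],cv2.COLOR_BGR2HSV)
    for nm,m in(("red",((h[...,0]<8)|(h[...,0]>173))&(h[...,1]>150)&(h[...,2]>60)),("blue",(h[...,0]>95)&(h[...,0]<130)&(h[...,1]>120))):
        w=np.zeros(m.shape,bool)
        if n=="s": w[220:290,355:415]=1
        else: w[170:235,125:160]=1
        k,l,st,ce=cv2.connectedComponentsWithStats((m&w).astype(np.uint8)); P[n+nm]=ce[1+st[1:,4].argmax()]
for nm in("red","blue"): print(nm,P["s"+nm],tri(s,P["s"+nm],t,P["t"+nm]))
```

```text
Traceback (most recent call last):
ValueError: attempt to get argmax of an empty sequence
```

Run:
```python
from h import *
s=read_camera('scene'); t=read_camera('top'); P=[]
for cc,(a,b,c,e) in((s,(220,290,355,415)),(t,(170,235,125,160))):
    h=cv2.cvtColor(cc["color"],cv2.COLOR_BGR2HSV)
    m=((h[...,0]<8)|(h[...,0]>173))&(h[...,1]>150)&(h[...,2]>60)
    w=np.zeros(m.shape,bool); w[a:b,c:e]=1
    k,l,st,ce=cv2.connectedComponentsWithStats((m&w).astype(np.uint8)); P.append(ce[1+st[1:,4].argmax()])
print(P,tri(s,P[0],t,P[1]))
```

```text
[array([375.76785714, 262.07142857]), array([143.85227273, 184.55681818])] (array([0.52381596, 0.36164933, 0.1064414 ]), np.float64(0.0017546865520050117))
```

The tube is at rest, with its cap centre at 0.106 m high and a lean of about 0.1 rad, inside the limits. I hand in.

```bash
python3 -c "
from h import *
print(finish_job())"
```

```text
the job is handed in; nothing more can be done
None
```

I handed the job in at about 25 s of robot time; no verdict came back. The lid lies knob up on the mat, and the red-capped tube is at rest in rack place 2, leaning about 0.1 rad (limit 0.2). The balance tube is still in the rotor and the bystanders look unmoved.

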